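Lock the mill cup onto its base

ROBOT

A 6-joint arm with a two-finger parallel gripper is mounted at the origin on the work surface. World frame = base frame: x ahead of the robot, y to its left, z up, the work surface at z = 0. Lengths are in m, angles in rad, forces in N, time in s.
With the tool pointing down it reaches from about 0.275 to 0.725 m from the base axis. Payload 5.6 kg.
Tool frame: the origin (TCP) lies at the very end of the fingers, on their centre line; the grasp point (between the pads) lies 19 mm behind it; z points along the fingers, y is the line along which they close (so a half turn about z gives the same grasp; the last joint's range is limited). The gripper opens to 85 mm and grips with 20 to 120 N. Pads are 22 mm wide; open, the fingers measure 114 mm over their backs; the gripper's body (76 mm by 85 mm) begins 54 mm behind the grasp point. The pads swing forward as they close: fully open they stand 13 mm farther back than shut.
Start: joints at [-0.842, 0.255, 0.108, 0, -1.424, -0.285], TCP at [0.236, -0.497, 0.203] pointing down, gripper open.
Joint ranges: [-2.95, 2.95], [-1.21, 1.97], [-1.09, 1.5], [-2.87, 1.71], [-2.94, -0.07], [-3.05, 3.05]. Speed limits (rad/s): [2.57, 2.57, 3.14, 3.14, 3.14, 3.14].

INTERFACE

Orientations are given as a unit quaternion [x, y, z, w].
In Python, from plant import r, effector, eyes, job gives the robot as it stands. Calls block until the motion is done:
- r.reach(position, orientation): joint-space move of the TCP to a pose.
- r.movel(position, ori=None, max_speed=0.15, f_stop=None): straight line of the TCP; ori=None keeps the orientation; max_speed is the mean speed in m/s. With f_stop (N) it stops when the force on the tool has changed by that much, and returns True; else False.
- r.goto_joints(angles): joint-space move.
- effector.grip(opening, force=None): finger opening in m; force is the grip in N (None keeps the last); returns when the fingers have stopped.
- r.sleep(seconds).
- r.inverse_kinematics(position, orientation): joint angles nearest the present ones, or None.
- eyes.get_image(name): name is "scene" or "top"; returns a dict with "pixels" (480x640x3 uint8, red, green, blue), "fovy" (degrees; the focal length in pixels is half the picture's height over the tangent of half this angle, whatever the lens; pixels are square), "cx", "cy" (the principal point, pixels), "R" (3x3) and "t" (3): a world point X has camera coordinates R X + t. Camera axes: x right, y down, z forward; pixel columns grow to the right and rows downward; lengths in m; the calibration is good to about 2 mm. A picture is of the moment at which its call begins. There is no depth.
A pose or a line that the arm cannot do raises r.MotionError and nothing moves.
- job.finish_job(): hands the job in; it is judged then, once.
Trained networks look in a picture, given as the dict that the camera call returned (one of the last four; its "shot" number tells which), for a name from the list of things; names that differ only in an ending like _2 or _b are one class to them, and where a whole thing is asked for, a point or a joint stands for the part that bears it (a point fixed in the world has none). Each returns a list of dicts, best first, with "score" (0 to 1); they miss things now and then, are a little off and sometimes report something else, mostly with a low value. They report only what shows in the picture. A call takes as long as a camera call.
- eyes.spot_in(picture, thing): "position" ([x, y, z] in m, in world coordinates, good to about 4 mm: the middle of the surface that is visible of it).
- eyes.silhouettes(picture, thing): "pixels" (480x640 bool, what is visible of it).
- eyes.tip_of(picture, thing): "position" ([x, y, z] in m, in world coordinates, good to about 4 mm: a listed point, or the origin of a listed thing).
Readings, each from a call of its own:
- r.current_time_s(): time.
- r.current_joint_pos(): joint angles.
- r.current_dq(): joint speeds.
- r.current_joint_efforts(): joint torques, N m.
- r.current_tcp_pos(): TCP position.
- r.current_ee_rot(): TCP orientation.
- r.current_contact_force(): force on the tool from outside, world axes, zero at the start.
- r.current_ft_torque(): the same for the moment, N m.
- r.current_opening(): finger opening in m.
- r.current_finger_force(): force on a finger pad.
Only numpy, scipy, OpenCV 4.12 (cv2) and the standard library are available. Lean on these libraries where they do the work, as an engineer would, in place of code of your own. Each camera call takes 0.05 s, during which the arm holds its last target. There are 200 camera calls.

TASK

Pick up the steel mill cup by its bar grip, set it upright into the collar on the black mill base so that both lugs drop into the slots, then press it gently down against the spring and twist it clockwise about a quarter turn until it clicks locked. Do not force it at any point, let go at the end, and leave the other things on the counter alone.

Things in the scene. Friction and masses are not known exactly. Their poses are not given: they have to be found in the camera images.
- cup: Loose steel mill cup standing upright, 112 mm tall, 0.18 to 0.35 kg. Origin: centre of its underside, z up. Aluminium skirt, radius 30 mm, up to 24 mm, its lower edge bevelled 3.5 mm; steel body, radius 36 mm, from 24 to 84 mm. The cup is the same after a half turn about z.
- cup_grip (a point): Middle of the cup's black bar grip, on the cup's axis 97.5 mm above its underside. The bar is 56 mm long along the cup's x (in line with the lugs), 22 mm wide along y, and stands from 84 to 112 mm above the underside.
- cup_lugs (a point): Point on the cup's axis midway between its two orange lugs, 9 mm above the underside. The lugs stand out of the skirt on the cup's +x and -x sides, out to radius 38 mm, 12 mm wide, from 6 to 12 mm above the underside.
- base: Fixed black round mill base, largest radius 75 mm, 112 mm tall with its collar; a red button on its front (-x). Origin: centre of its underside, z up. Its aluminium collar, on the same axis, stands from 90 to 112 mm, outer radius 50 mm, opening radius 32 mm, lip 6 mm thick.
- collar_top (a point): Centre of the collar's mouth. Two slots, 17 mm wide, out to radius 41 mm, blue dots, lie opposite each other near the base's +x and -x, but the collar is clamped turned by up to 0.35 rad either way: unreported, to be seen or felt. Lugs have 0.07 rad play in them; elsewhere they rest on this top, cup underside 106 mm above the base's underside. Axes as the base.
- coupling_top (a point): Top of the rubber coupling in the collar, 99 mm above the base's underside: the cup's underside stops here when the lugs drop into the slots. It is on a spring: 6 N to start, 0.8 N more per mm, bottoming at 8.5 mm (13 N). With the cup's underside under 94 mm the lugs are below the lip and the cup turns, clockwise from above only.
- locked_height (a point): Where the centre of the cup's underside lies when locked, 97 mm above the base's underside. The lugs turn 80 degrees clockwise from the slots to reach the notches (red dots), a hard stop is at 84 degrees; when pressure is eased there, the spring lifts the cup 3 mm into the notches with a click. Axes as the base.
- sugar: Loose white sugar bowl, 72 mm wide, 65 mm tall; origin: centre of its underside. To be left alone.
- mug_a: Loose white mug, 72 mm wide, 62 mm tall, handle on its +y side; origin: centre of its underside. To be left alone.
- mug_b: Loose blue mug, 72 mm wide, 62 mm tall, handle on its +y side; origin: centre of its underside. To be left alone.
- pitcher: Loose steel milk pitcher, 84 mm wide, 95 mm tall, handle on its +y side; origin: centre of its underside. To be left alone.
- tamper: Loose steel tamper, 58 mm wide, 85 mm tall; origin: centre of its underside. To be left alone.
- spoon: Loose spoon lying along its x axis, origin at its middle. To be left alone.

How it is judged:
By the outcome, as a careful person would: the job done as asked, in the order asked, and still so for the second after the job is handed in, with the robot touching nothing.
It also fails if it takes over 72 s, if anything falls off the work surface, if the arm or the gripper's body presses on something with over 40 N, if the wrist force passes 120 N, or if a joint passes its speed limit or range.

## Working session

There is one attempt and no reset: what is moved stays moved. The work goes in short steps, each a Python script; the robot and the scene stay as the last script left them, time stands still between calls to the robot, and variables do not carry over. Pictures are saved under pics/ and viewed, at most 10 in all, crops included, and the job is handed in when it is done.

```bash
mkdir -p pics; ls; python3 - <<'E'
from plant import r,effector,eyes,job
import cv2,numpy as np
for n in ["scene","top"]:
    p=eyes.get_image(n)
    cv2.imwrite(f"pics/{n}0.png",p["pixels"][:,:,::-1])
    print(n,p["fovy"],p["cx"],p["cy"],np.round(p["R"],3).tolist(),np.round(p["t"],3).tolist())
    for th in ["cup","cup_grip","cup_lugs","base","collar_top","coupling_top","sugar","mug_a","pitcher","tamper","spoon"]:
        print(th,[(np.round(d["position"],4).tolist(),round(d["score"],2)) for d in eyes.tip_of(p,th)[:3]])
print(r.current_time_s(),r.current_ee_rot(),r.current_tcp_pos())
E
```

```text
pics
scene 52.03359268880826 321.928019105902 238.21021819274938 [[-0.562, 0.827, 0.017], [0.542, 0.384, -0.748], [-0.625, -0.411, -0.664]] [0.35, -0.233, 1.742]
cup [([0.5519, 0.3076, -0.0026], 0.66)]
cup_grip [([0.5517, 0.3018, 0.0947], 0.63)]
cup_lugs [([0.553, 0.3057, 0.0084], 0.85), ([0.5742, -0.1019, 0.0989], 0.58)]
base [([0.5769, -0.0986, 0.0006], 0.66), ([0.5765, -0.1013, 0.0981], 0.42)]
collar_top [([0.5834, -0.0994, 0.1128], 0.91)]
coupling_top [([0.5751, -0.1032, 0.0981], 0.82)]
sugar [([0.4559, 0.106, -0.0012], 0.65), ([0.6968, -0.335, -0.0007], 0.31)]
mug_a [([0.7497, 0.1364, 0.0012], 0.81), ([0.7618, -0.0408, 0.0011], 0.67)]
pitcher [([0.4423, -0.4561, 0.0006], 0.67)]
tamper [([0.6994, -0.3377, 0.0002], 0.74), ([0.5531, 0.3048, 0.0086], 0.58)]
spoon [([0.438, 0.4266, -0.0026], 0.85)]
top 47.15283208408066 311.86511035290806 244.3878188079531 [[0.02, -1.0, 0.002], [-0.978, -0.02, -0.206], [0.206, 0.002, -0.979]] [-0.04, 0.584, 1.597]
cup [([0.5488, 0.3052, 0.0002], 0.86)]
cup_grip [([0.5528, 0.3016, 0.0978], 0.92)]
cup_lugs [([0.5574, 0.3046, 0.0131], 0.88)]
base [([0.5788, -0.1049, -0.001], 0.85), ([0.5562, 0.3078, 0.0127], 0.16)]
collar_top [([0.5787, -0.1019, 0.1157], 0.76)]
coupling_top [([0.5784, -0.1006, 0.0985], 0.82), ([0.5511, 0.3059, 0.0966], 0.73)]
sugar [([0.457, 0.1056, -0.0012], 0.73)]
mug_a [([0.7508, 0.1348, -0.0027], 0.89), ([0.5522, 0.3031, 0.0932], 0.73), ([0.7605, -0.0383, -0.0026], 0.71)]
pitcher [([0.4424, -0.4565, -0.0013], 0.61), ([0.7571, -0.0348, -0.0025], 0.38)]
tamper [([0.693, -0.3315, 0.0024], 0.77)]
spoon [([0.4412, 0.4266, 0.0032], 0.68)]
1.2 [-2.20085637e-01  9.75480554e-01 -7.74303551e-06  2.78854021e-05] [ 0.23618589 -0.49669897  0.20300031]
```

```bash
cat > h.py <<'E'
import numpy as np,cv2
def K(p):
    f=240/np.tan(np.radians(p["fovy"])/2); return f,p["cx"],p["cy"]
def proj(p,X):
    f,cx,cy=K(p); c=np.atleast_2d(X)@np.array(p["R"]).T+np.array(p["t"]); return np.c_[f*c[:,0]/c[:,2]+cx,f*c[:,1]/c[:,2]+cy]
def ray(p,uv,z):
    f,cx,cy=K(p); R=np.array(p["R"]);t=np.array(p["t"])
    uv=np.atleast_2d(uv); d=np.c_[(uv[:,0]-cx)/f,(uv[:,1]-cy)/f,np.ones(len(uv))]@R; o=-R.T@t
    return o+d*((z-o[2])/d[:,2])[:,None]
def crop(p,X,h=40,s=400):
    u,v=np.round(proj(p,X)[0]).astype(int)
    u0,v0=u-h,v-h
    c=cv2.resize(p["pixels"][v0:v0+2*h,u0:u0+2*h][:,:,::-1].copy(),(s,s),interpolation=cv2.INTER_CUBIC)
    return c,(int(u0),int(v0),s/(2*h))
E
python3 - <<'E'
from plant import r,effector,eyes,job
from h import *
cs=[]
for n in ["top","scene"]:
    p=eyes.get_image(n)
    for X in ([.552,.304,.1],[.578,-.102,.112]):
        c,m=crop(p,X,40,300); cs.append(c); print(n,m)
cv2.imwrite("pics/m1.png",np.vstack([np.hstack(cs[:2]),np.hstack(cs[2:])]))
E
```

```text
top (159, 210, 3.75)
top (297, 204, 3.75)
scene (402, 242, 3.75)
scene (261, 183, 3.75)
```

View pics/m1.png

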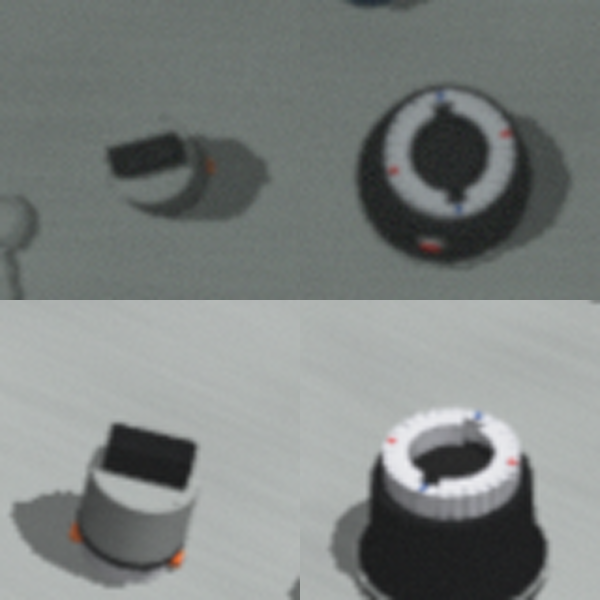

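View pics/top0.png

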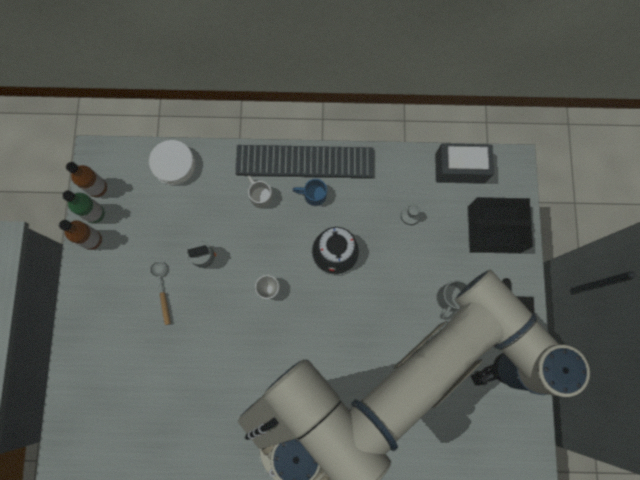

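```bash
python3 - <<'E'
from plant import r,effector,eyes,job
from h import *
from scipy.optimize import least_squares
from scipy.spatial import ConvexHull
P={n:eyes.get_image(n) for n in ["top","scene"]}
def blobs(p,X,kind,h=40):
    u,v=np.round(proj(p,X)[0]).astype(int); a=p["pixels"].astype(float)
    R,G,B=a[...,0],a[...,1],a[...,2]
    w={"b":B-np.maximum(R,G),"r":R-np.maximum(G,B)}[kind]-25
    w=np.clip(w,0,None); m=np.zeros_like(w); m[v-h:v+h,u-h:u+h]=1; w*=m
    n,l,s,c=cv2.connectedComponentsWithStats((w>0).astype(np.uint8))
    o=[]
    for i in range(1,n):
        ys,xs=np.where(l==i); q=w[ys,xs]; o.append([(xs*q).sum()/q.sum(),(ys*q).sum()/q.sum(),q.sum()])
    return np.array(o)
for n,p in P.items():
    for k in "br":
        o=blobs(p,[.578,-.102,.112],k,24)
        if len(o):
            X=ray(p,o[:,:2],.112); print(n,k,np.c_[X[:,:2],o[:,2]].round(4).tolist())
            o=o[np.argsort(-o[:,2])[:2]];X=ray(p,o[:,:2],.112)
            if len(o)==2: d=X[1]-X[0]; print("  mid",X.mean(0).round(4),"sep",np.linalg.norm(d).round(4),"ang",np.degrees(np.arctan2(d[1],d[0])).round(1))
    o=blobs(p,[.552,.304,.05],"r",35)
    if len(o): X=ray(p,o[:,:2],.009); print(n,"lugs",np.c_[X[:,:2],o[:,2]].round(4).tolist()); d=X[-1]-X[0]; print(np.degrees(np.arctan2(d[1],d[0])).round(1),X.mean(0))
# bar silhouettes: dark mask vs projected box hull; fit x,y,yaw
def box(x,y,th):
    c,s=np.cos(th),np.sin(th)
    return np.array([[x+c*a-s*b,y+s*a+c*b,z] for a in(-.028,.028) for b in(-.011,.011) for z in(.084,.112)])
M={}
for n,p in P.items():
    u,v=np.round(proj(p,[.552,.304,.098])[0]).astype(int)
    g=p["pixels"].max(2); m=np.zeros_like(g); m[v-18:v+18,u-18:u+18]=(g[v-18:v+18,u-18:u+18]<58)
    k,l,s,c=cv2.connectedComponentsWithStats(m); i=1+np.argmin([np.hypot(*(c[j]-[u,v])) if s[j,4]>40 else 99 for j in range(1,k)])
    M[n]=(l==i).astype(np.uint8); print(n,"bar px",s[i])
def iou(q,only=None):
    t=0
    for n,p in P.items():
        if only and n!=only: continue
        S=8; m=np.zeros((480,640),np.uint8); big=cv2.convexHull(((proj(p,box(*q)))*16).astype(np.int32))
        cv2.fillConvexPoly(m,big,1,shift=4); t+=(m&M[n]).sum()/(m|M[n]).sum()
    return t
for only in (None,"top","scene"):
    best=max(((iou((x,y,t),only),x,y,t) for x in np.arange(.544,.562,.002) for y in np.arange(.296,.314,.002) for t in np.radians(np.arange(40,150,3))))
    print(only,best,np.degrees(best[3]))
E
```

```text
top b [[0.5322, -0.1076, 3.0]]
top r [[0.5919, -0.1432, 52.0], [0.5609, -0.0567, 39.0]]
  mid [ 0.5764 -0.1     0.112 ] sep 0.0919 ang 109.7
scene b [[0.5336, -0.1107, 23.0], [0.6234, -0.0947, 31.0]]
  mid [ 0.5785 -0.1027  0.112 ] sep 0.0912 ang -169.8
scene r [[0.5942, -0.1456, 88.0], [0.5633, -0.0592, 114.0]]
  mid [ 0.5787 -0.1024  0.112 ] sep 0.0918 ang -70.3
scene lugs [[0.5633, 0.2707, 237.0], [0.5441, 0.338, 458.0]]
105.9 [0.55367852 0.30435514 0.009     ]
top bar px [189 246  20  11 151]
scene bar px [430 276  24  16 266]
None (np.float64(1.3882106020628449), np.float64(0.55), np.float64(0.304), np.float64(1.8500490071139892)) 106.0
top (np.float64(0.695852534562212), np.float64(0.552), np.float64(0.304), np.float64(1.8500490071139892)) 106.0
scene (np.float64(0.7150537634408602), np.float64(0.552), np.float64(0.302), np.float64(1.7976891295541595)) 103.0
```

```bash
cat >> h.py <<'E'
def Q(deg): a=np.radians(deg)/2; return [float(np.cos(a)),float(np.sin(a)),0.,0.]
E
python3 - <<'E'
from plant import r,effector,eyes,job
from h import *
for d in (105.5,-74.5,10,-170,-74,106):
    for pos in ([.5525,.304,.09],[.578,-.102,.19]):
        q=r.inverse_kinematics(pos,Q(d)); print(d,pos,None if q is None else np.round(q,2).tolist())
E
```

```text
105.5 [0.5525, 0.304, 0.09] [0.75, 0.46, 0.13, 0.0, -1.23, 2.66]
105.5 [0.578, -0.102, 0.19] [0.09, 0.33, 0.18, 0.0, -1.42, -2.96]
-74.5 [0.5525, 0.304, 0.09] [0.75, 0.46, 0.13, 0.0, -1.23, -0.48]
-74.5 [0.578, -0.102, 0.19] [0.09, 0.33, 0.18, 0.0, -1.42, 0.18]
10 [0.5525, 0.304, 0.09] [0.75, 0.46, 0.13, 0.0, -1.23, 0.99]
10 [0.578, -0.102, 0.19] [0.09, 0.33, 0.18, 0.0, -1.42, 1.65]
-170 [0.5525, 0.304, 0.09] [0.75, 0.46, 0.13, 0.0, -1.23, -2.15]
-170 [0.578, -0.102, 0.19] [0.09, 0.33, 0.18, 0.0, -1.42, -1.49]
-74 [0.5525, 0.304, 0.09] [0.75, 0.46, 0.13, 0.0, -1.23, -0.47]
-74 [0.578, -0.102, 0.19] [0.09, 0.33, 0.18, 0.0, -1.42, 0.19]
106 [0.5525, 0.304, 0.09] [0.75, 0.46, 0.13, 0.0, -1.23, 2.67]
106 [0.578, -0.102, 0.19] [0.09, 0.33, 0.18, 0.0, -1.42, -2.95]
```

```bash
python3 - <<'E'
from plant import r,effector,eyes,job
from h import *
q=Q(-74.5)
r.reach([.5525,.304,.22],q)
effector.grip(.05,60)
r.movel([.5525,.304,.125],q)
print(r.current_time_s(), r.current_opening())
s=r.movel([.5525,.304,.088],q,max_speed=.04,f_stop=4)
print(s,r.current_tcp_pos(),r.current_contact_force())
if not s or r.current_tcp_pos()[2]<.092:
    effector.grip(0.0,60); print(r.current_opening(),r.current_finger_force(),r.current_contact_force(),r.current_ft_torque())
    r.movel([.5525,.304,.10],q,max_speed=.04); print(r.current_contact_force(),r.current_opening(),r.current_tcp_pos())
print(r.current_time_s())
p=eyes.get_image("scene");c,m=crop(p,[.5525,.304,.08],60,400);print(m);t=eyes.get_image("top");c2,m=crop(t,[.5525,.304,.08],60,400)
cv2.imwrite("pics/g1.png",np.hstack([c,c2]))
E
```

```text
5.6417 0.04982727528301882
False [0.55270878 0.3041347  0.08835072] [ 0.31002533 -0.433085    0.70968569]
0.00022933277380779893 0.0 [ 0.05952761  0.16381233 -0.89570267] [ 0.0709548   0.02641078 -0.01639028]
[ 0.84015141 -0.16414635  0.37898388] 0.0004925504598563598 [0.55264911 0.30418063 0.100424  ]
7.7
(380, 228, 3.3333333333333335)
```

View pics/g1.png

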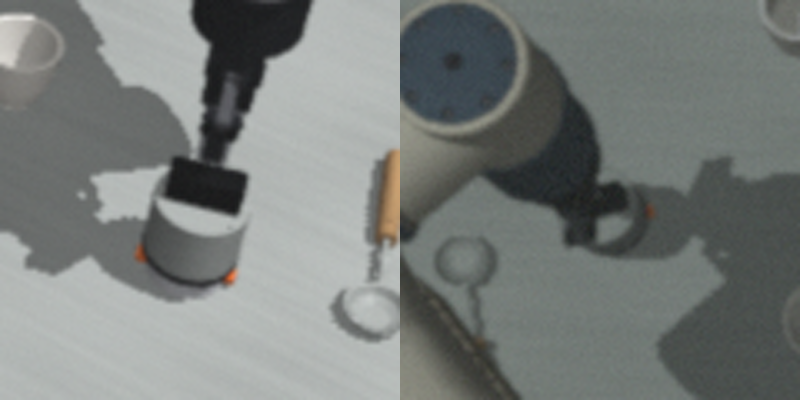

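```bash
python3 - <<'E'
from plant import r,effector,eyes,job
from h import *
T=np.array(r.current_tcp_pos()); print(T,r.current_ee_rot(),r.current_joint_pos(),r.current_opening())
out=[]
for n in ["scene","top"]:
    p=eyes.get_image(n); c,m=crop(p,[.5525,.304,.08],40,400)
    def d(X,col):
        for u in proj(p,X): cv2.circle(c,tuple(int(v) for v in ((u-m[:2])*m[2])),3,col,-1)
    print([(np.round(x["position"],3).tolist(),x["score"]) for x in eyes.tip_of(p,"cup_grip")])
    d(T,(0,0,255)); d(T+[0,0,.054],(0,255,0)); d([.5525,.304,.112],(255,0,0)); d([.5525,.304,0],(255,0,255)); out.append(c)
cv2.imwrite("pics/g2.png",np.hstack(out))
E
```

```text
[0.55237336 0.30395114 0.09988174] [ 7.95987542e-01 -6.05312990e-01 -8.54365770e-05  1.01500909e-04] [ 7.50370106e-01  4.58605061e-01  1.41978497e-01 -1.41003531e-04
 -1.25439879e+00 -4.79847941e-01] 0.00017063160586890322
[([0.551, 0.303, 0.094], 0.82)]
[([0.552, 0.305, 0.094], 0.61), ([0.761, -0.036, -0.001], 0.43)]
```

View pics/g2.png

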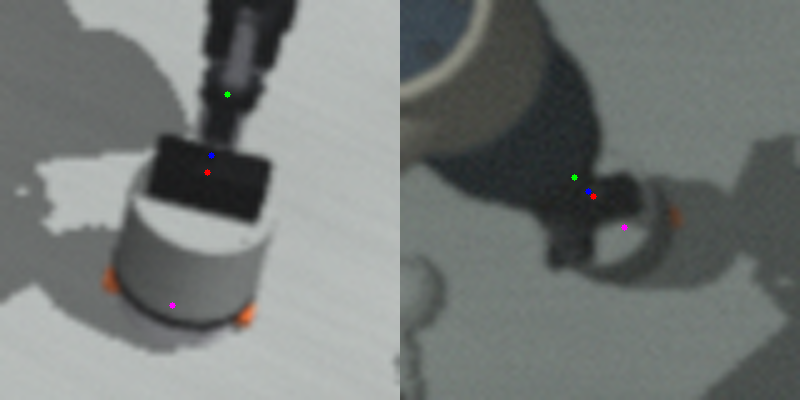

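```bash
python3 - <<'E'
from plant import r,effector,eyes,job
from h import *
r.movel([.5525,.304,.19],Q(-74.5),max_speed=.15)
out=[]
for op in (0,.05):
    if op: effector.grip(op,60)
    T=np.array(r.current_tcp_pos()); print(T,r.current_opening())
    p=eyes.get_image("scene"); c,m=crop(p,[.5525,.304,.13],40,400)
    for X,col in ((T,(0,0,255)),(T+[0,0,.054],(0,255,0)),([.5525,.304,.112],(255,0,0)),([.5525,.304,.084],(255,0,255))):
        u=proj(p,X)[0]; cv2.circle(c,tuple(int(v) for v in ((u-m[:2])*m[2])),3,col,-1)
    out.append(c)
cv2.imwrite("pics/g3.png",np.hstack(out)); print(r.current_time_s())
E
```

```text
[0.55193942 0.30382042 0.18883108] 0.00011445618475345033
[0.55251358 0.30399509 0.18997523] 0.050328687960990784
9.3833
```

View pics/g3.png

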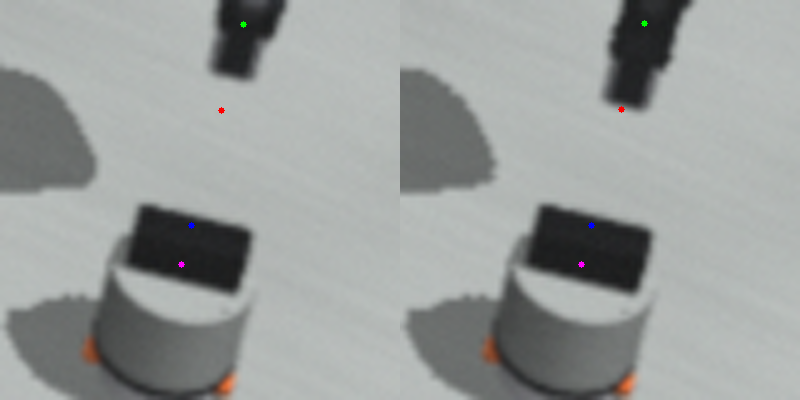

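```bash
python3 - <<'E'
from plant import r,effector,eyes,job
from h import *
q=Q(-74.5)
r.movel([.5525,.304,.10],q); r.sleep(.2); print(r.current_contact_force())
s=r.movel([.5525,.304,.064],q,max_speed=.02,f_stop=3)
print(s,r.current_tcp_pos(),r.current_contact_force(),r.current_ft_torque())
p=eyes.get_image("scene"); c,m=crop(p,[.5525,.304,.1],40,400)
cv2.imwrite("pics/g4.png",c); print(r.current_time_s())
E
```

```text
[-0.35204367  0.28227412 -0.20043769]
False [0.55257256 0.30403923 0.06411208] [ 1.66304005 -0.67439514  0.44003062] [-0.04326397  0.02609879 -0.01743499]
12.3333
```

View pics/g4.png

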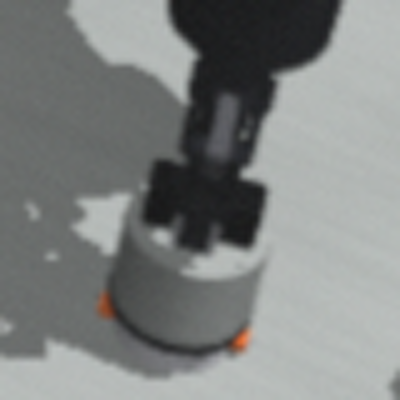

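Fingers straddle the bar without touching: the real fingertips sit ~20+ mm higher than the nominal TCP. I'll feel for the body top, back off and grip.

```bash
python3 - <<'E'
from plant import r,effector,eyes,job
from h import *
q=Q(-74.5)
effector.grip(.034,60)
s=r.movel([.5525,.304,.050],q,max_speed=.02,f_stop=3)
z=r.current_tcp_pos()[2]; print(s,z,r.current_contact_force())
z+=.004
r.movel([.5525,.304,z],q,max_speed=.03)
effector.grip(0.,60); print(r.current_opening(),r.current_finger_force(),r.current_contact_force(),r.current_ft_torque(),r.current_tcp_pos())
if r.current_opening()>.015:
    r.movel([.5525,.304,z+.03],q,max_speed=.06); r.sleep(.2)
    print(r.current_contact_force(),r.current_opening(),r.current_tcp_pos())
p=eyes.get_image("scene"); c,m=crop(p,[.5525,.304,.1],40,400)
cv2.imwrite("pics/g5.png",c); print(r.current_time_s())
E
```

```text
True 0.05499199459355285 [0.400356   0.2525232  4.44406321]
0.020835953498835703 59.17210578918457 [-0.2742291  -0.524802   -0.10262087] [-0.05599293  0.17176873 -0.01720492] [0.55234289 0.30391908 0.05883689]
[-0.60324823  0.40912475 -3.29364336] 0.02108553269513254 [0.55223669 0.30382044 0.08847036]
14.6
```

View pics/g5.png

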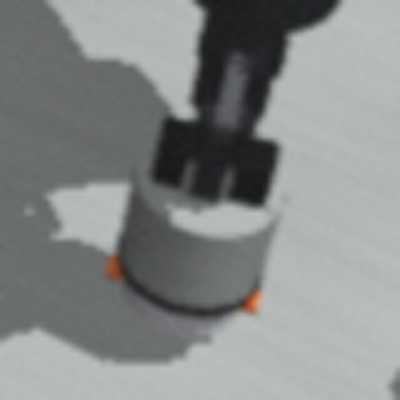

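```bash
cat >> h.py <<'E'
def lugfit(p,x,y,deg,zu):
    """held cup: returns x,y of axis (and observed angle) from orange lug blobs"""
    from scipy.optimize import least_squares
    a=p["pixels"].astype(float); w=np.clip(a[...,0]-a[...,2]-45,0,None)*(a[...,0]>1.25*a[...,1])
    u,v=np.round(proj(p,[x,y,zu+.02])[0]).astype(int); m=np.zeros_like(w); m[v-26:v+30,u-32:u+32]=1; w*=m
    n,l,s,c=cv2.connectedComponentsWithStats((w>0).astype(np.uint8)); o=[]
    for i in np.argsort(-s[1:,4])[:2]+1:
        ys,xs=np.where(l==i); q=w[ys,xs]; o.append([(xs*q).sum()/q.sum(),(ys*q).sum()/q.sum(),len(xs)])
    S=8
    def model(X,Y,D):
        t=np.radians(D); e=np.array([np.cos(t),np.sin(t)]); f=np.array([-e[1],e[0]]); out=[]
        th=np.linspace(0,2*np.pi,60); ring=np.c_[X+.036*np.cos(th),Y+.036*np.sin(th)]
        body=np.vstack([np.c_[ring,np.full(60,zu+h)] for h in(.024,.084)])
        for sg in(1,-1):
            pts=np.array([[*(np.array([X,Y])+sg*r_*e+b*f),zu+h] for r_ in(.030,.038) for b in(-.006,.006) for h in(.006,.012)])
            im=np.zeros((80*S,80*S),np.uint8); off=np.array([u-40,v-40])
            cv2.fillConvexPoly(im,cv2.convexHull(((proj(p,pts)-off+.5)*S).astype(np.int32)),1)
            cv2.fillConvexPoly(im,cv2.convexHull(((proj(p,body)-off+.5)*S).astype(np.int32)),0)
            ys,xs=np.where(im); out.append([xs.mean()/S+off[0]-.5,ys.mean()/S+off[1]-.5])
        return np.array(out)
    o=np.array(o); M=model(x,y,deg)
    if len(o)<2: return o
    if np.linalg.norm(M-o[:,:2])>np.linalg.norm(M-o[::-1,:2]): o=o[::-1]
    sol=least_squares(lambda q:(model(x+q[0]/1e3,y+q[1]/1e3,deg+q[2])-o[:,:2]).ravel(),[0,0,0],diff_step=.5,x_scale=1)
    sol=least_squares(lambda q:(model(x+q[0]/1e3,y+q[1]/1e3,deg+q[2])-o[:,:2]).ravel(),np.where(abs(sol.x)<.3,.3,sol.x),diff_step=.5)
    return x+sol.x[0]/1e3,y+sol.x[1]/1e3,deg+sol.x[2],sol.cost,o[:,2]
E
python3 - <<'E'
from plant import r,effector,eyes,job
from h import *
r.movel([.5525,.304,.21],Q(-74.5))
r.reach([.578,-.102,.21],Q(-57)); r.sleep(.3)
for d in (-57,-35,-75):
    r.reach([.578,-.102,.205],Q(d)); r.sleep(.3)
    T=np.array(r.current_tcp_pos()); p=eyes.get_image("scene")
    a=r.current_ee_rot(); print(T,np.degrees(2*np.arctan2(a[1],a[0])))
    f=lugfit(p,T[0],T[1],d,T[2]-.0588); print(f)
    if len(f)==5:
        D=np.array(f[:2])-T[:2]; t=np.radians(d); print("  tool-frame offset along x, perp:",D@[np.cos(t),np.sin(t)],D@[-np.sin(t),np.cos(t)])
print(r.current_time_s(),r.current_opening())
c,m=crop(p,[.578,-.102,.17],50,400); cv2.imwrite("pics/g6.png",c); print(m)
E
```

```text
[ 0.57806552 -0.10202455  0.20513575] -57.00754629721933
(np.float64(0.578025591914255), np.float64(-0.10180935756189423), np.float64(-56.28739689673865), np.float64(0.2842646617670932), array([12., 15.]))
  tool-frame offset along x, perp: -0.00020222312207844972 8.371783295761084e-05
[ 0.57799638 -0.10199256  0.20499182] -35.04129853207059
(np.float64(0.5786358796752253), np.float64(-0.10112669886279979), np.float64(-34.90264504678067), np.float64(146.04279023854897), array([16.,  3.]))
  tool-frame offset along x, perp: 2.7208047276977148e-05 0.0010760692985970171
[ 0.57801831 -0.10199218  0.20501174] -74.97530657067334h.py:34: RuntimeWarning: Mean of empty slice.
  ys,xs=np.where(im); out.append([xs.mean()/S+off[0]-.5,ys.mean()/S+off[1]-.5])
  ret = ret.dtype.type(ret / rcount)
Traceback (most recent call last):
  File "h.py", line 40, in lugfit
    sol=least_squares(lambda q:(model(x+q[0]/1e3,y+q[1]/1e3,deg+q[2])-o[:,:2]).ravel(),np.where(abs(sol.x)<.3,.3,sol.x),diff_step=.5)
ValueError: array must not contain infs or NaNs
```

```bash
python3 - <<'E'
from plant import r,effector,eyes,job
from h import *
q=Q(10); X,Y=.5784,-.1022
r.reach([X,Y,.195],q); 
r.movel([X,Y,.178],q,max_speed=.05); r.sleep(.3)
print(r.current_contact_force(),r.current_time_s())
s=r.movel([X,Y,.1545],q,max_speed=.02,f_stop=3)
z=r.current_tcp_pos(); r.sleep(.2)
print(s,z,"under",z[2]-.0588,r.current_contact_force(),r.current_ft_torque(),r.current_tcp_pos(),r.current_time_s())
E
```

```text
[-0.03389642 -0.20226238 -2.96811463] 21.9583
True [ 0.57818854 -0.10207815  0.15710233] under 0.09830232554889803 [ 1.40699211 -0.14709825  3.11240687] [-0.29321206 -0.66216567  0.02024534] [ 0.57806691 -0.10201896  0.15660474] 23.1
```

```bash
python3 - <<'E'
from plant import r,effector,eyes,job
from h import *
q=Q(10); X,Y=.5784,-.1022
s=r.movel([X,Y,.1508],q,max_speed=.015,f_stop=9)
r.sleep(.2); z=r.current_tcp_pos()
print(s,z,"under",z[2]-.0588,r.current_contact_force(),r.current_ft_torque(),r.current_opening(),r.current_time_s())
E
```

```text
False [ 0.57832986 -0.10211685  0.1515074 ] under 0.09270739840764106 [-1.52468127  0.79108404  8.05813583] [ 0.40133692  0.43788715 -0.01225903] 0.02118375401416497 23.775
```

```bash
python3 - <<'E'
from plant import r,effector,eyes,job
from h import *
X,Y=.5784,-.1022
for d in list(range(5,-70,-5))+[-71]:
    s=r.movel([X,Y,.1508],Q(d),max_speed=.05,f_stop=8)
    F=r.current_contact_force();M=r.current_ft_torque();a=r.current_ee_rot()
    print(d,s,round(np.degrees(2*np.arctan2(a[1],a[0])),1),np.round(F,1),np.round(M,2),round(r.current_tcp_pos()[2],4),round(r.current_time_s(),2))
    if s or abs(M[2])>1.2: print("stop");break
p=eyes.get_image("scene"); c,m=crop(p,[.578,-.102,.13],40,400)
t=eyes.get_image("top"); c2,m=crop(t,[.578,-.102,.13],40,400)
cv2.imwrite("pics/g7.png",np.hstack([c,c2]))
E
```

```text
5 False 5.0 [-0.7  0.6  7.4] [ 0.26  0.26 -0.09] 0.1516 24.02
0 False -0.0 [-0.   0.2  6. ] [ 0.12  0.25 -0.13] 0.1517 24.27
-5 False -5.0 [-0.  -0.4  7.8] [ 0.11  0.12 -0.07] 0.1517 24.52
-10 False -10.0 [-0.3 -0.1  7.5] [ 0.08  0.07 -0.14] 0.1517 24.77
-15 False -15.0 [0.4 0.1 7.9] [ 0.02  0.09 -0.07] 0.1517 25.02
-20 False -20.0 [-0.1 -0.4  7.7] [ 0.02  0.1  -0.09] 0.1517 25.27
-25 False -25.0 [ 0.2 -0.5  7.4] [ 0.01  0.13 -0.09] 0.1518 25.52
-30 False -30.0 [-1.3 -0.   6.8] [ 0.01  0.08 -0.1 ] 0.1517 25.77
-35 False -35.0 [-0.1 -0.   7.5] [-0.04  0.14 -0.08] 0.1517 26.02
-40 False -40.0 [-0.   0.3  6.6] [-0.02  0.13 -0.09] 0.1517 26.27
-45 False -45.0 [0.1 0.7 7.8] [-0.03  0.09 -0.06] 0.1517 26.52
-50 False -50.0 [-0.3 -1.3  6.4] [-0.02  0.09 -0.13] 0.1518 26.77
-55 False -55.0 [-0.2  0.2  6.6] [ 0.02  0.12 -0.08] 0.1517 27.02
-60 False -60.0 [ 0.1 -0.2  7.3] [-0.03  0.05 -0.12] 0.1518 27.27
-65 False -65.0 [-0.7 -0.7  7.2] [ 0.    0.1  -0.14] 0.1518 27.52
-71 False -71.0 [-0.6 -1.2  7.4] [-0.02  0.09 -0.09] 0.1518 27.78
```

View pics/g7.png

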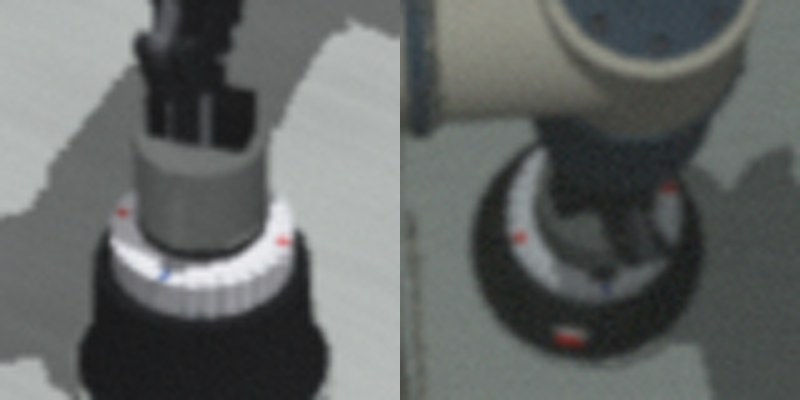

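```bash
python3 - <<'E'
from plant import r,effector,eyes,job
from h import *
X,Y=.5784,-.1022
for z in np.arange(.1513,.1573,.0005):
    r.movel([X,Y,float(z)],Q(-71),max_speed=.005); r.sleep(.05)
    F=np.mean([r.current_contact_force() for _ in range(3)],0)
    print(round(z,4),round(r.current_tcp_pos()[2],4),np.round(F,1),np.round(r.current_ft_torque(),2))
    if F[2]<-6: break
print(r.current_time_s())
E
```

```text
0.1513 0.1522 [-0.4 -0.3  7. ] [-0.03  0.05 -0.07]
0.1518 0.1526 [-1.  -0.6  6.8] [-0.11 -0.01 -0.13]
0.1523 0.153 [ 0.  -0.4  6.1] [-0.05 -0.05 -0.1 ]
0.1528 0.1535 [ 0.9 -0.2  6.8] [-0.09 -0.1  -0.04]
0.1533 0.1539 [0.4 0.  5.2] [-0.12 -0.15 -0.11]
0.1538 0.1543 [ 0.3 -0.4  5.8] [-0.14 -0.23 -0.11]
0.1543 0.1547 [ 1.5 -0.9  3.9] [-0.25 -0.28 -0.15]
0.1548 0.1549 [ 1.6 -0.9  5.4] [-0.47 -0.63 -0.1 ]
0.1553 0.1554 [ 1.  -2.1  4.8] [-0.59 -0.79 -0.09]
0.1558 0.1557 [ 2.9 -1.8  3.8] [-0.81 -1.12 -0.04]
0.1563 0.1558 [ 4.3 -3.3 -1.6] [-1.22 -1.71 -0.13]
0.1568 0.1558 [ 4.  -3.5 -2.5] [-1.43 -2.02 -0.01]
0.1573 0.1558 [ 4.5 -4.  -4.2] [-1.34 -2.19 -0.04]
31.7833
```

```bash
python3 - <<'E'
from plant import r,effector,eyes,job
from h import *
X,Y=.5784,-.1022
r.movel([X,Y,.1558],Q(-71),max_speed=.005); r.sleep(.2)
print(r.current_contact_force(),r.current_tcp_pos(),r.current_ft_torque())
effector.grip(.05); r.sleep(.2); print(r.current_opening(),r.current_contact_force())
r.movel([X,Y,.26],Q(-71),max_speed=.08)
r.reach([.40,-.1,.33],Q(-71)); r.sleep(.3)
o=[]
for n in ("scene","top"):
    p=eyes.get_image(n); print([(np.round(d["position"],4),d["score"]) for d in eyes.tip_of(p,"cup_grip")[:2]],[(np.round(d["position"],4),d["score"]) for d in eyes.tip_of(p,"cup")[:2]])
    o.append(crop(p,[.578,-.102,.13],40,400)[0])
cv2.imwrite("pics/g8.png",np.hstack(o)); print(r.current_time_s(),r.current_contact_force())
E
```

```text
[ 2.18258115 -2.71014459  0.3999603 ] [ 0.5782816  -0.10214554  0.15576171] [-0.72196672 -1.09920807  0.0348359 ]
0.05003041037589368 [-0.69170918  0.02435198 -0.59206109]
[(array([ 0.5771, -0.1036,  0.1898]), 0.74)] [(array([ 0.5771, -0.1   ,  0.0955]), 0.75)]
[(array([ 0.5788, -0.1037,  0.1938]), 0.67)] [(array([ 0.5767, -0.0999,  0.1014]), 0.69), (array([ 0.5768, -0.0986,  0.0978]), 0.6)]
35.8667 [-0.2996224   0.36427024 -0.80784115]
```

View pics/g8.png

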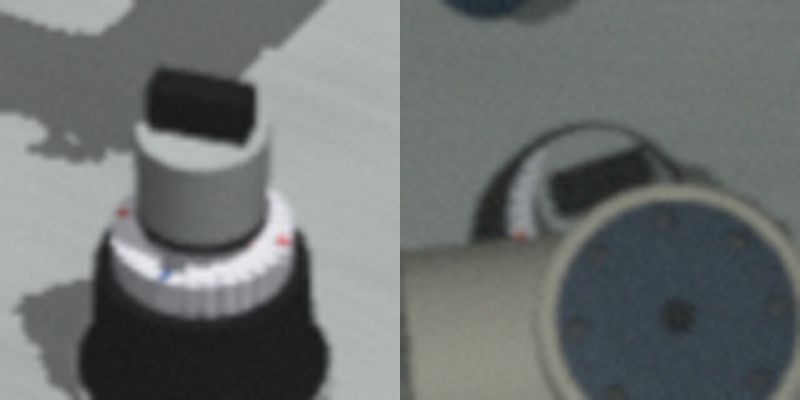

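The cup stands upright in the collar. Its bar is in line with the red dots (about (122,212) and (283,241)) and the robot is clear of it.

```bash
python3 -c "
from plant import job
print(job.finish_job())"
```

```text
the job is handed in; nothing more can be done
None
```

The cup is seated in the collar and appears locked: after an 81° clockwise twist it rose to a firm stop at the 97 mm locked height. I let go, backed the arm clear and handed the job in at about 36 s. The first grasp attempt closed just above the bar without moving the cup.

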